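Hang the small dipper back between its neighbours

ROBOT

A 6-joint arm with a two-finger parallel gripper is mounted at the origin on the work surface. World frame = base frame: x ahead of the robot, y to its left, z up, the work surface at z = 0. Lengths are in m, angles in rad, forces in N, time in s.
With the tool pointing down it reaches from about 0.425 to 0.95 m from the base axis. Payload 3.5 kg.
Tool frame: the origin (TCP) lies on the centre line of the jaws, within the pads' length; the fingertips stand 14 mm ahead of it and the grasp point (between the pads) lies 5 mm behind it (tips_ahead is the distance from the TCP to the fingertips, in m); y points along the fingers, z is the direction in which the jaws open and shut, and the axes are right-handed (so a half turn about y gives the same grasp; the last joint's range is limited). The gripper opens to 85 mm and grips with 20 to 120 N. Pads are 22 mm wide; open, the fingers measure 114 mm over their backs; the gripper's body (76 mm by 85 mm) begins 54 mm behind the grasp point. The pads swing forward as they close: fully open they stand 13 mm farther back than shut.
Start: joints at [-1.273, 0.286, 1.577, -0, 1.279, -0.15], TCP at [0.292, -0.608, 0.245] pointing down, gripper open.
Joint ranges: [-2.77, 2.77], [-0.9, 2.22], [0.21, 2.48], [-1.53, 4.67], [0.24, 2.81], [-2.84, 2.84]. Speed limits (rad/s): [2.79, 2.79, 3.14, 3.14, 3.14, 3.14].

INTERFACE

Orientations are given as a unit quaternion [x, y, z, w].
In Python, from plant import get_state, read_camera, sign_off, tips_ahead gives the robot as it stands.
- The arm moves only by the tool send_rows, never from a script. Its argument "plan" is a list of rows, each a list of 2 entries, a list of its own where there are three numbers: the shift along the tool's x, y, z in units of 12 cm (1.0 is 12 cm), then the turn, a rotation vector about the tool's x, y, z in units of 360 degrees (1.0 is 360 degrees). In form: [[[tx, ty, tz], [rx, ry, rz]], ...]. A call has 1 to 12 rows; each row shifts and turns the commanded pose from where the row before left it, along the tool's axes as they then stand; what a row does not reach is not made up. A row lasts 1/10 s, in which the tool goes at most 50 mm and 8.59 degrees, less where a joint would pass 70% of its speed; a pose out of reach is approached as far as the arm can. A call with a number of a shift or a turn outside -1 to 1 is refused whole. A call with a gripper value outside its range is refused whole. "gripper" is the closure, from 0 (fully open) to 1 (shut), set as the call begins (left out, the last holds). The fingers move at their own pace and stop on an object; "grip_force" is the grip in N (left out, the last holds). Time passes only in rows, so rows that do not move let the fingers close. It gives the time, the measured TCP pose, the force and the opening at its end, in the units of the state.
- get_state(): the state, without advancing time (a new reading comes with each control period).
- read_camera(name): name is "scene" or "top"; returns a dict with "img" (420x560x3 uint8, blue, green, red), "fx", "fy", "cx", "cy" (pixels), "D" ([k1, k2, p1, p2, k3] as OpenCV has them; the pictures are not rectified), "world_from_camera" (4x4, takes a point from camera to world coordinates). Camera axes: x right, y down, z forward; pixel columns grow to the right and rows downward; lengths in m; the calibration is good to about 2 mm. A picture is of the moment at which its call begins. There is no depth.
- sign_off(): hands the job in, once; it reports no verdict.
The state is a dict: "time": time; "qpos": joint angles; "dq": joint speeds; "joint_efforts": joint torques, N m; "eef_pos": TCP position; "tcp_rot": TCP orientation; "contact_force": force on the tool from outside, world axes, zero at the start; "wrist_torque": the same for the moment, N m; "opening": opening from 0.0 (shut) to 1.0 (fully open).
Only numpy, scipy, OpenCV 4.12 (cv2) and the standard library are available. Lean on these libraries where they do the work, as an engineer would, in place of code of your own. Each camera call takes 0.05 s, during which the arm holds its last target. There are 200 camera calls.

TASK

Take the small round-cup dipper that stands on the table (not the square-cup scoop) and hang it by its hook on the rack's bar, in the gap between the two larger round dippers, with its cup on the robot's side like theirs. Do not knock the two larger dippers off or shove them along the bar; leave the small one hanging freely.

Things in the scene. Friction and masses are not known exactly. Their poses are not given: they have to be found in the camera images.
- dipper_grip (a point): Small steel dipper standing on its round cup (52 dia, 45 high; 140 g). Point: centre of its black paddle grip (16 along x, 28 along y, 42 high), 150 above its foot. z up, x from cup to hook; cup axis at x -40, strap (20 wide) at x -14 to -10. Hook opens down: ceiling 25 below the point, x -10 to +10; lip slopes out to x +26, 55 below. The bar belongs straight under the point.
- left_grip (a point): Larger round dipper (cup 60 dia, 50 high, 200 g) hanging loose on the bar, on the +y side of the gap. Point: centre of its black paddle grip (16 x 28 x 42), 150 above its foot, 30 above the bar's axis. x points to its hook, away from the robot; cup axis at x = -40.
- right_grip (a point): Another such larger dipper, loose on the bar on the -y side of the gap; point and axes as for the left one. The two points are 140 to 160 apart; the small dipper goes half-way between.
- bar (a point): Middle of the axis of the rack's round bar: 10 dia, 530 long, axis 155 above the table, fixed. y along the bar, x square to it away from the robot, z up. A stop strip 50 to 70 above the table, flush with the bar, keeps hung things upright. A flat scraper and a flat fork also hang on it, about 190 either side of the middle.
There are look-alikes about, which are no part of the job. Leave any yellow look-alike of the part that bears right_grip alone.

How it is judged:
By the outcome, as a careful person would: the job done as asked, in the order asked, and still so for the second after the job is handed in, with the robot touching nothing.
It also fails if it takes over 38 s, if anything falls off the work surface, if the arm or the gripper's body presses on something with over 40 N, if the wrist force passes 120 N, or if a joint passes its speed limit or range.

## Working session

There is one attempt and no reset: what is moved stays moved. The work goes in short steps, Python scripts to look and compute and a tool call to move; the robot and the scene stay as the last step left them, time stands still between calls to the robot, and variables do not carry over. Pictures are saved under pics/ and viewed, about 8 in all and at most 12, crops included, and the job is handed in when it is done.

Besides the shell and the picture viewer there is one more tool, called after ">>>" as a command line: name --argument value ..., lists and objects as JSON in quotes. send_rows: Moves the arm, as the interface text tells. Its arguments: {"type":"object","properties":{"plan":{"type":"array"},"gripper":{"type":"number"},"grip_force":{"type":"number"}},"required":["plan"]}

```bash
mkdir -p pics; ls; cat > h.py <<'E'
import numpy as np,cv2
from plant import get_state,read_camera,sign_off,tips_ahead
from scipy.spatial.transform import Rotation as R
def snap(n):
    c=read_camera(n); np.save('pics/%s.npy'%n,c,allow_pickle=True); return c
def load(n): return np.load('pics/%s.npy'%n,allow_pickle=True).item()
def K(c): return np.array([[c['fx'],0,c['cx']],[0,c['fy'],c['cy']],[0,0,1.]])
def ray(c,uv):
    p=cv2.undistortPoints(np.array([[uv]],float),K(c),np.array(c['D'],float))[0,0]
    T=np.array(c['world_from_camera']); d=T[:3,:3]@[p[0],p[1],1]; return T[:3,3],d/np.linalg.norm(d)
def atz(c,uv,z):
    o,d=ray(c,uv); return o+d*(z-o[2])/d[2]
def tri(c1,a,c2,b):
    o1,d1=ray(c1,a);o2,d2=ray(c2,b)
    s=np.linalg.lstsq(np.c_[d1,-d2],o2-o1,rcond=None)[0]
    p=o1+d1*s[0];q=o2+d2*s[1]; return (p+q)/2,np.linalg.norm(p-q)
def proj(c,P):
    T=np.linalg.inv(np.array(c['world_from_camera']))
    return cv2.projectPoints(np.atleast_2d(P).astype(float),cv2.Rodrigues(T[:3,:3])[0],T[:3,3],K(c),np.array(c['D'],float))[0][:,0]
E
python3 - <<'E'
from h import *
for n in ('scene','top'):
    c=snap(n); cv2.imwrite(f'pics/{n}0.png',cv2.resize(c['img'],(784,588),interpolation=cv2.INTER_CUBIC)); print(np.round(c['world_from_camera'],3).tolist(),c['fx'],c['D'])
s=get_state();print(s, tips_ahead)
print(R.from_quat(s['tcp_rot']).as_matrix().round(3))
E
```

```text
pics
[[-0.229, 0.61, -0.759, 1.086], [0.973, 0.153, -0.171, 0.101], [0.012, -0.777, -0.629, 0.555], [0.0, 0.0, 0.0, 1.0]] 412.45417407341375 [-0.04603831  0.          0.          0.          0.        ]
[[0.017, -0.99, 0.143, 0.497], [-1.0, -0.02, -0.017, 0.013], [0.019, -0.143, -0.99, 0.868], [0.0, 0.0, 0.0, 1.0]] 440.3412418967242 [0.03093726 0.         0.         0.         0.        ]
{'time': 0.1, 'qpos': array([-1.27299759e+00,  2.87112440e-01,  1.57805765e+00,  1.68228374e-05,
        1.27861024e+00, -1.49973458e-01]), 'dq': array([ 8.06074145e-04, -1.01627251e-03, -2.11655460e-03, -3.09830433e-05,
        2.51158907e-04, -5.24671288e-04]), 'joint_efforts': array([ 1.31104578e-03, -4.07297230e+01, -2.93699867e+01, -1.56536366e-04,
        3.41230399e-03, -2.97920472e-06]), 'eef_pos': array([ 0.29212209, -0.60787457,  0.24404725]), 'tcp_rot': array([-0.1570418 ,  0.69023056, -0.68868703,  0.15693892]), 'contact_force': array([0.77740034, 1.02667646, 0.16902144]), 'wrist_torque': array([-0.05130839,  0.03858641,  0.02044535]), 'opening': 0.999702104539093} 0.014
[[-0.901 -0.001  0.433]
 [-0.433  0.002 -0.901]
 [-0.    -1.    -0.002]]
```

View pics/scene0.png

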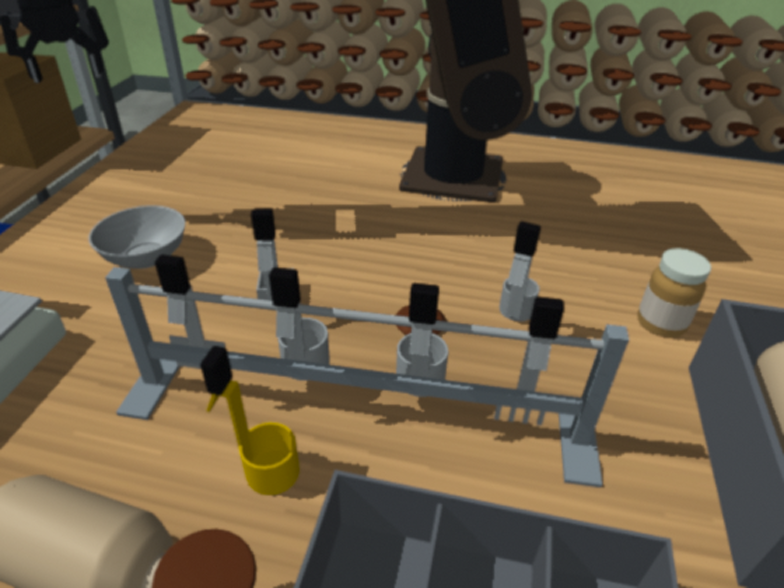

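View pics/top0.png

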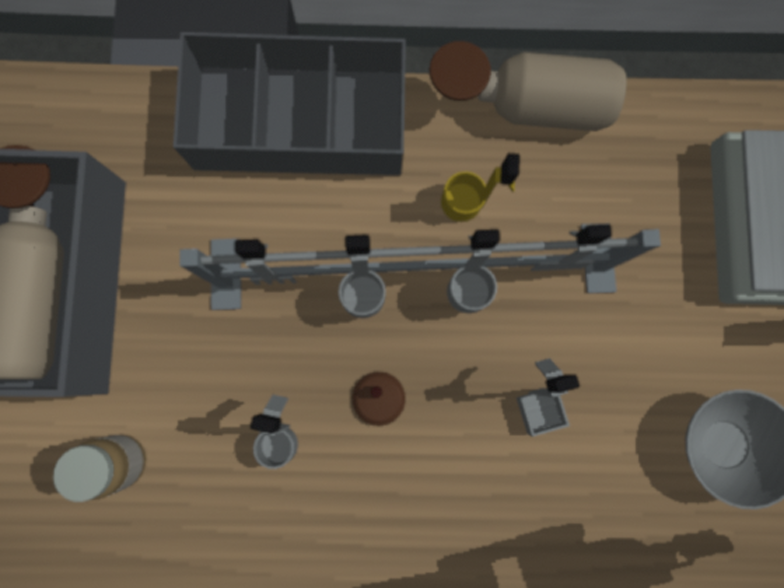

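The scene view looks back towards the robot, with +y to the right. The top view has +x up and +y to the left.

Possible targets:
- **Round cup on the table:** top (275,447), grip (266,423); scene grip (527,238).
- **Square cup on the table:** top (543,411); scene (263,222).
- **Yellow look-alike:** top (465,195).

The grey round one at top (275,447) fits the description. I'll confirm it enlarged.

```bash
python3 - <<'E'
from h import *
s=load('scene');t=load('top')
def crop(c,x,y,w,h,k): return cv2.resize(c['img'][y:y+h,x:x+w],(w*k,h*k),interpolation=cv2.INTER_CUBIC)
# top round, scene round, ; below: top rack, scene rack
a=crop(t,160,270,66,75,4);b=crop(s,340,150,66,75,4);d=crop(t,365,250,66,75,4)
r1=np.hstack([a,b,d])
e=crop(t,235,160,66*2,70,3);f=crop(s,185,185,66*2,70,3)
r2=np.hstack([e,f])
cv2.imwrite('pics/c1.png',np.vstack([r1,r2])); print(r1.shape)
E
```

```text
(300, 792, 3)
```

View pics/c1.png

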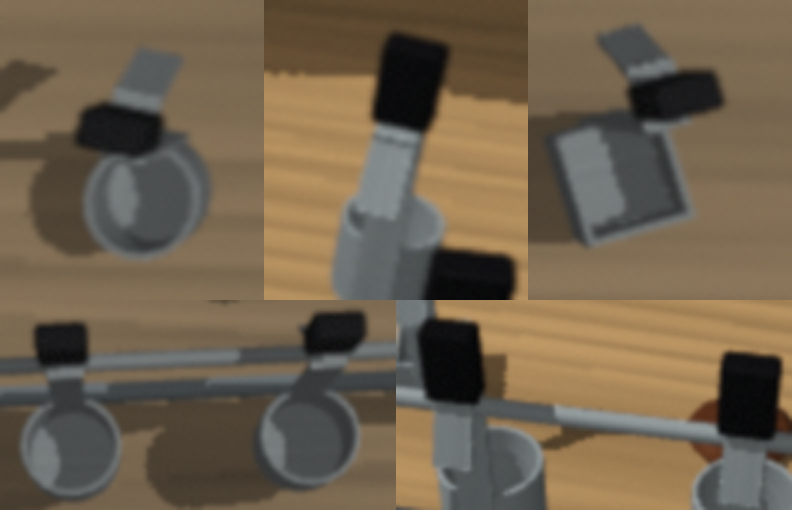

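The crop confirms it: the dipper at top (275,447) has a round cup, and the other one standing near the robot is square. Next I'll fit the grip boxes in both views and use the rim centres for yaw.

```bash
cat > fit.py <<'E'
from h import *
from scipy.optimize import minimize
B=np.array([[a,b,c] for a in(-8,8) for b in(-14,14) for c in(-21,21)])/1e3
def pose(p,z): return np.array([p[0],p[1],z]),np.array([[np.cos(p[2]),-np.sin(p[2]),0],[np.sin(p[2]),np.cos(p[2]),0],[0,0,1]])
def fit(cams,wins,z,x0,rim=None,rz=None,free=False):
    S=4; W=[]
    for c,w in zip(cams,wins):
        x,y,ww,hh=w; g=c['img'][y:y+hh,x:x+ww].max(2); g=cv2.resize(g,None,fx=S,fy=S,interpolation=cv2.INTER_CUBIC)
        m=(g<45).astype(np.uint8); n,l,st,_=cv2.connectedComponentsWithStats(m); k=1+st[1:,4].argmax(); W.append((l==k).astype(np.uint8))
    def cost(p):
        zz=p[3] if free else z
        o,Rm=pose(p,zz); e=0
        for c,w,m in zip(cams,wins,W):
            q=(proj(c,o+B@Rm.T)-[w[0],w[1]]+.5)*S-.5
            h=cv2.convexHull((q*16).astype(np.int32)); r=np.zeros_like(m); cv2.fillConvexPoly(r,h,1,shift=4)
            e+=(r!=m).sum()/m.sum()
        if rim is not None:
            q=proj(cams[-1],o+Rm@[-.04,0,rz-z])[0]; e+=.03*np.sum((q-rim)**2)
        return e
    best=None
    x0=list(x0)+([z] if free else [])
    for dy in(-.3,0,.3):
        s0=np.array(x0);s0[2]+=dy
        sim=[s0]+[s0+np.eye(len(s0))[i]*(.006,.006,.3,.006)[i] for i in range(len(s0))]
        r=minimize(cost,s0,method='Nelder-Mead',options=dict(initial_simplex=sim,xatol=1e-5,fatol=1e-5,maxiter=600))
        if best is None or r.fun<best.fun: best=r
    return best
E
python3 - <<'E'
from fit import *
s=load('scene');t=load('top')
def g(v,z): return atz(t,np.array(v)/1.4,z)
for nm,gt,rim,z,ws,wt in [('small',(266,423),(195.2,319.8),.150,(355,150,40,35),(172,290,36,22)),
  ('left',(357,245),(258.7,209),.185,(283,193,40,42),(240,163,30,20)),
  ('right',(485,240),(337.7,205.7),.185,(185,185,36,38),(331,160,32,20))]:
    p=g(gt,z); rc=atz(t,rim,z-.105); d=p-rc; yaw=np.arctan2(d[1],d[0])
    print(nm,p.round(4),'rim',rc.round(4),'dist',np.hypot(d[0],d[1]).round(4),'yaw',yaw.round(3))
    for fr in(False,True):
        r=fit([s,t],[ws,wt],z,[p[0],p[1],yaw],np.array(rim),z-.105,fr); print('  ',r.x.round(4),round(r.fun,3))
# bar ends in top & scene
for a,b in [((133,289),(608,342))]:
    print('bar scene at z=.155',atz(s,np.array(a)/1.4,.155).round(4),atz(s,np.array(b)/1.4,.155).round(4))
print('bar top',atz(t,np.array((205,259))/1.4,.155).round(4),atz(t,np.array((640,241))/1.4,.155).round(4))
E
```

```text
small [0.4445 0.142  0.15  ] rim [0.4058 0.1499 0.045 ] dist 0.0396 yaw -0.201
   [ 0.4454  0.1438 -0.1331] 0.666
   [ 0.4448  0.1439 -0.141   0.1467] 0.645
left [0.6453 0.0427 0.185 ] rim [0.6055 0.039  0.08  ] dist 0.0399 yaw 0.094
   [0.6436 0.043  0.1041] 0.557
   [0.6446 0.0432 0.1058 0.1805] 0.523
right [ 0.6541 -0.1024  0.185 ] rim [ 0.6144 -0.104   0.08  ] dist 0.0398 yaw 0.042
   [ 0.653  -0.0996  0.1333] 0.666
   [ 0.6538 -0.0999  0.1282  0.1812] 0.638
bar scene at z=.155 [ 0.6644 -0.2787  0.155 ] [0.625 0.231 0.155]
bar top [0.6312 0.2207 0.155 ] [ 0.6635 -0.2913  0.155 ]
```

```bash
python3 - <<'E'
from fit import *
s=load('scene');t=load('top')
rows=[]
for p,z,ws,wt in [((.4454,.1438,-.133),.15,(355,150,40,35),(172,290,36,30)),((.6436,.043,.104),.185,(283,193,40,42),(240,163,30,30)),((.653,-.0996,.09),.185,(185,185,36,38),(331,160,32,30))]:
    o,Rm=pose(p,z);ims=[]
    for c,w in((s,ws),(t,wt)):
        im=cv2.resize(c['img'][w[1]:w[1]+w[3],w[0]:w[0]+w[2]],None,fx=6,fy=6,interpolation=cv2.INTER_CUBIC)
        print('min/max',im.max(2).min())
        q=((proj(c,o+B@Rm.T)-[w[0],w[1]]+.5)*6-.5).astype(int)
        for i in range(8):
            for k in(1,2,4):
                if not i&k: cv2.line(im,tuple(map(int,q[i])),tuple(map(int,q[i|k])),(0,255,0),1)
        e=np.zeros((255,255,3),np.uint8); im=im[:255]; e[:im.shape[0],:im.shape[1]]=im; ims.append(np.clip(e*1.5,0,255).astype(np.uint8))
    rows.append(np.vstack(ims))
cv2.imwrite('pics/ov.png',np.hstack(rows))
E
```

```text
min/max 9
min/max 16
min/max 7
min/max 13
min/max 5
min/max 12
```

View pics/ov.png

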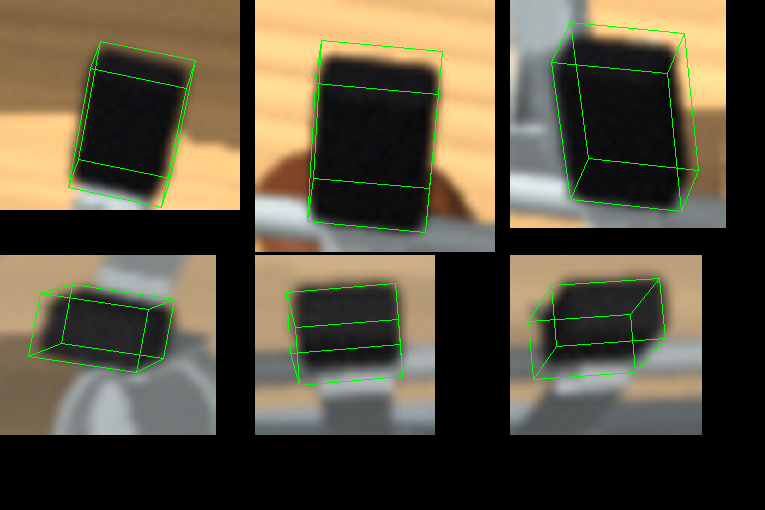

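The boxes sit well on the grips; the real ones are just rounded. I'll write a row planner and move above the small dipper.

```bash
cat > plan.py <<'E'
from h import *
def rows(wps,start=None):
    """wps: (x,y,z,yaw of tool z,n rows); tool kept pointing down"""
    s=get_state(); p=s['eef_pos'].copy(); Rm=R.from_quat(s['tcp_rot'])
    if start is not None: p=np.array(start[:3],float)
    out=[]
    for x,y,z,yw,n in wps:
        p0=p.copy(); T=np.array([x,y,z]); zx=np.array([np.cos(yw),np.sin(yw),0]); yy=np.array([0,0,-1.])
        Rt=R.from_matrix(np.c_[np.cross(yy,zx),yy,zx]); rv=(Rm.inv()*Rt).as_rotvec()/n
        for i in range(n):
            t=np.round(Rm.inv().apply(p0+(T-p0)*(i+1)/n-p)/.12,3); r=np.round(rv/(2*np.pi),4)
            p=p+Rm.apply(t*.12); Rm=Rm*R.from_rotvec(r*2*np.pi); out.append([t.tolist(),r.tolist()])
    print(str(out).replace(' ','').replace('-0.0,','0,').replace('0.0,','0,').replace('-0.0]','0]')); print('end',p.round(4),Rm.as_matrix()[:,2].round(3))
E
python3 - <<'E'
from plan import *
rows([(.48,-.25,.25,-.6,10),(.447,.1435,.25,-.135,10)])
E
```

```text
[[[-0.27,-0.004,-0.201],[0,-0.0083,0]],[[-0.281,-0.005,-0.187],[0,-0.0083,0]],[[-0.289,-0.004,-0.172],[0,-0.0083,0]],[[-0.299,-0.005,-0.156],[0,-0.0083,0]],[[-0.306,-0.004,-0.141],[0,-0.0083,0]],[[-0.313,-0.005,-0.124],[0,-0.0083,0]],[[-0.319,-0.004,-0.109],[0,-0.0083,0]],[[-0.324,-0.004,-0.091],[0,-0.0083,0]],[[-0.328,-0.005,-0.074],[0,-0.0083,0]],[[-0.332,-0.004,-0.057],[0,-0.0083,0]],[[-0.255,0.001,-0.208],[0,-0.0074,0]],[[-0.264,0,-0.196],[0,-0.0074,0]],[[-0.273,0.001,-0.184],[0,-0.0074,0]],[[-0.281,0.001,-0.171],[0,-0.0074,0]],[[-0.289,0,-0.157],[0,-0.0074,0]],[[-0.296,0.001,-0.144],[0,-0.0074,0]],[[-0.303,0.001,-0.13],[0,-0.0074,0]],[[-0.308,0,-0.116],[0,-0.0074,0]],[[-0.313,0.001,-0.102],[0,-0.0074,0]],[[-0.317,0.001,-0.086],[0,-0.0074,0]]]
end [0.447  0.1434 0.25  ] [ 0.991 -0.136 -0.001]
```

>>> send_rows --plan '[[[-0.27,-0.004,-0.201],[0,-0.0083,0]],[[-0.281,-0.005,-0.187],[0,-0.0083,0]],[[-0.289,-0.004,-0.172],[0,-0.0083,0]],[[-0.299,-0.005,-0.156],[0,-0.0083,0]],[[-0.306,-0.004,-0.141],[0,-0.0083,0]],[[-0.313,-0.005,-0.124],[0,-0.0083,0]],[[-0.319,-0.004,-0.109],[0,-0.0083,0]],[[-0.324,-0.004,-0.091],[0,-0.0083,0]],[[-0.328,-0.005,-0.074],[0,-0.0083,0]],[[-0.332,-0.004,-0.057],[0,-0.0083,0]]]' --gripper 0

```text
time: 1.1
eef_pos: [0.4804, -0.2488, 0.2502]
tcp_rot: [-0.33, 0.626, -0.625, 0.33]
contact_force: [-0.1, -0.0, -0.1]
opening: 0.999
```

>>> send_rows --plan '[[[-0.255,0.001,-0.208],[0,-0.0074,0]],[[-0.264,0,-0.196],[0,-0.0074,0]],[[-0.273,0.001,-0.184],[0,-0.0074,0]],[[-0.281,0.001,-0.171],[0,-0.0074,0]],[[-0.289,0,-0.157],[0,-0.0074,0]],[[-0.296,0.001,-0.144],[0,-0.0074,0]],[[-0.303,0.001,-0.13],[0,-0.0074,0]],[[-0.308,0,-0.116],[0,-0.0074,0]],[[-0.313,0.001,-0.102],[0,-0.0074,0]],[[-0.317,0.001,-0.086],[0,-0.0074,0]],[[0,0,0],[0,0,0]],[[0,0,0],[0,0,0]]]'

```text
time: 2.3
eef_pos: [0.4467, 0.1436, 0.2493]
tcp_rot: [-0.466, 0.533, -0.532, 0.465]
contact_force: [-0.3, 0.3, 0.2]
opening: 0.997
```

```bash
python3 - <<'E'
from plan import *
s=get_state();print(s['time'],s['eef_pos'],R.from_quat(s['tcp_rot']).as_matrix()[:,2],s['contact_force'])
rows([(.4455,.1438,.149,-.135,6)])
E
```

```text
2.3 [0.44666536 0.14358513 0.24928657] [ 9.90985091e-01 -1.33969811e-01 -7.99541647e-04] [-0.34938211  0.25770811  0.1853257 ]
[[[0,0.139,-0.002],[0,0,0.0]],[[0,0.14,-0.001],[0,0,0.0]],[[-0.001,0.139,-0.002],[0,0,0.0]],[[0,0.139,-0.001],[0,0,0.0]],[[0,0.139,-0.002],[0,0,0.0]],[[0,0.14,-0.001],[0,0,0.0]]]
end [0.4455 0.1438 0.149 ] [ 0.991 -0.134 -0.001]
```

>>> send_rows --plan '[[[0,0.139,-0.002],[0,0,0]],[[0,0.14,-0.001],[0,0,0]],[[-0.001,0.139,-0.002],[0,0,0]],[[0,0.139,-0.001],[0,0,0]],[[0,0.139,-0.002],[0,0,0]],[[0,0.14,-0.001],[0,0,0]],[[0,0,0],[0,0,0]]]'

```text
time: 3.0
eef_pos: [0.4444, 0.1417, 0.1467]
tcp_rot: [-0.466, 0.535, -0.532, 0.462]
contact_force: [-0.9, -0.2, -0.6]
opening: 1.002
```

>>> send_rows --plan '[[[0,0,0],[0,0,0]],[[0,0,0],[0,0,0]],[[0,0,0],[0,0,0]],[[0,0,0],[0,0,0]],[[0,0,0],[0,0,0]],[[0,0,0],[0,0,0]],[[0,0,0],[0,0,0]],[[0,0,0],[0,0,0]],[[0,0,0],[0,0,0]],[[0,0,0],[0,0,0]]]' --gripper 1 --grip_force 40

```text
time: 4.0
eef_pos: [0.4463, 0.1434, 0.1502]
tcp_rot: [-0.465, 0.533, -0.533, 0.465]
contact_force: [-0.8, 1.3, 5.0]
opening: 0.18
```

```bash
python3 - <<'E'
from plan import *
s=get_state();print(s['time'],s['eef_pos'],s['opening'],s['contact_force'],s['wrist_torque'])
t=snap('top');sc=snap('scene')
a=cv2.resize(t['img'][250:350,130:230],None,fx=4,fy=4);b=cv2.resize(sc['img'][120:220,320:420],None,fx=4,fy=4)
cv2.imwrite('pics/g.png',np.hstack([a,b]))
E
```

```text
4.0 [0.44634693 0.14344707 0.15017441] 0.18004709051802673 [-0.8486579   1.33332894  4.97886987] [ 0.23731311  0.59323209 -0.06335561]
```

View pics/g.png

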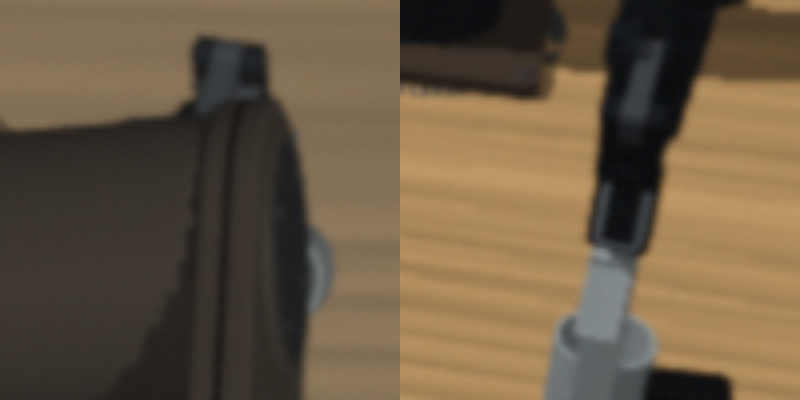

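The grasp is good: the jaws are 15 mm apart on the 16 mm paddle, centred. I'll lift, and refine the bar's axis with an edge fit meanwhile.

>>> send_rows --plan '[[[0,0,0],[0,0,0]],[[0,0,0],[0,0,0]],[[0,-0.1,0],[0,0,0]],[[0,-0.2,0],[0,0,0]],[[0,-0.3,0],[0,0,0]],[[0,-0.3,0],[0,0,0]],[[0,-0.2,0],[0,0,0]],[[0,0,0],[0,0,0]],[[0,0,0],[0,0,0]]]' --gripper 1 --grip_force 70

```text
time: 5.0
eef_pos: [0.4459, 0.143, 0.2807]
tcp_rot: [0.465, -0.533, 0.533, -0.465]
contact_force: [0.4, 1.0, -2.0]
opening: 0.179
```

```bash
cat > bar.py <<'E'
from h import *
from scipy.ndimage import map_coordinates
def barfit(c,ys,zax=.155):
    g=cv2.GaussianBlur(cv2.cvtColor(c['img'],cv2.COLOR_BGR2GRAY).astype(float),(0,0),.8)
    cam=np.array(c['world_from_camera'])[:3,3]; best=[]
    for x0 in np.arange(.635,.660,.0005):
        for yw in np.arange(.04,.095,.005):
            P=np.c_[x0-np.tan(yw)*(ys+.03),ys,np.full_like(ys,zax)]; a=np.array([-np.sin(yw),np.cos(yw),0])
            v=cam-P; v-=np.outer(v@a,a); v/=np.linalg.norm(v,axis=1)[:,None]; n=np.cross(v,a)
            e=0
            for sg in(1,-1):
                s=[map_coordinates(g,proj(c,P+sg*n*r)[:,::-1].T,order=1) for r in(.0035,.0065)]
                e+=np.abs(np.mean(s[0]-s[1]))
            best.append((e,x0,yw))
    best.sort(reverse=True); return [tuple(np.round(b,4).tolist()) for b in best[:3]]
E
python3 - <<'E'
from bar import *
s=get_state();print(s['time'],s['eef_pos'],s['opening'],s['contact_force'],s['wrist_torque'])
ys=np.r_[np.linspace(-.27,-.24,8),np.linspace(-.19,-.125,12),np.linspace(-.075,.02,15),np.linspace(.065,.13,12)]
for n in('scene','top'):
    print(n,barfit(load(n),ys))
    c=cv2.resize(cv2.imread(f'pics/{n}0.png'),(560,420),interpolation=cv2.INTER_AREA); d=load(n); d['img']=c; print(barfit(d,ys))
E
```

```text
5.0 [0.44585164 0.14303141 0.28068848] 0.17850099766679658 [ 0.38284693  1.00870943 -2.02808422] [ 0.02599529  0.01755236 -0.03613788]
scene [(31.5569, 0.648, 0.06), (30.8241, 0.6485, 0.06), (30.7775, 0.6475, 0.06)]
[(30.6643, 0.648, 0.06), (30.0574, 0.6485, 0.06), (29.8379, 0.6475, 0.06)]
top [(24.8053, 0.6395, 0.06), (24.6352, 0.64, 0.06), (24.1031, 0.6395, 0.065)]
[(22.6836, 0.6395, 0.06), (22.5269, 0.64, 0.06), (22.0756, 0.6395, 0.065)]
```

```bash
python3 - <<'E'
from bar import *
t=load('top'); g=cv2.cvtColor(t['img'],cv2.COLOR_BGR2GRAY)
for y in(-.02,-.06,-.15,.1):
    xs=np.arange(.628,.664,.002); x=xs-np.tan(.06)*(y+.03)
    uv=proj(t,np.c_[x,np.full_like(x,y),np.full_like(x,.155)])
    print(y,[(round(float(a),3),int(b)) for a,b in zip(xs,map_coordinates(g.astype(float),uv[:,::-1].T,order=1))])
E
```

```text
-0.02 [(0.628, 70), (0.63, 72), (0.632, 73), (0.634, 83), (0.636, 103), (0.638, 115), (0.64, 114), (0.642, 103), (0.644, 107), (0.646, 120), (0.648, 123), (0.65, 115), (0.652, 113), (0.654, 113), (0.656, 112), (0.658, 109), (0.66, 108), (0.662, 109), (0.664, 113)]
-0.06 [(0.628, 70), (0.63, 79), (0.632, 101), (0.634, 113), (0.636, 117), (0.638, 118), (0.64, 114), (0.642, 94), (0.644, 77), (0.646, 77), (0.648, 77), (0.65, 79), (0.652, 95), (0.654, 108), (0.656, 108), (0.658, 109), (0.66, 114), (0.662, 119), (0.664, 121)]
-0.15 [(0.628, 67), (0.63, 78), (0.632, 96), (0.634, 100), (0.636, 105), (0.638, 113), (0.64, 111), (0.642, 98), (0.644, 102), (0.646, 117), (0.648, 124), (0.65, 117), (0.652, 108), (0.654, 111), (0.656, 118), (0.658, 121), (0.66, 122), (0.662, 123), (0.664, 121)]
0.1 [(0.628, 71), (0.63, 73), (0.632, 75), (0.634, 88), (0.636, 108), (0.638, 116), (0.64, 108), (0.642, 100), (0.644, 110), (0.646, 122), (0.648, 122), (0.65, 116), (0.652, 119), (0.654, 119), (0.656, 116), (0.658, 115), (0.66, 116), (0.662, 116), (0.664, 116)]
```

The top-view profile puts the bar between x .6425 and .6515, so its centre is .647. The scene fit gives .648, with yaw .06. The first top fit of .6395 had locked onto the stop strip. Midway between the grips is (.648,−.0285), which agrees.

```bash
python3 - <<'E'
from plan import *
rows([(.54,-.022,.285,.06,7),(.6475,-.0285,.285,.06,5)])
E
```

```text
[[[0.179,-0.005,0.138],[0,-0.0045,0.0]],[[0.184,-0.005,0.132],[0,-0.0045,0.0]],[[0.187,-0.005,0.128],[0,-0.0045,0.0]],[[0.19,-0.005,0.122],[0,-0.0045,0.0]],[[0.194,-0.005,0.117],[0,-0.0045,0.0]],[[0.197,-0.005,0.111],[0,-0.0045,0.0]],[[0.2,-0.005,0.105],[0,-0.0045,0.0]],[[0.022,0,0.178],[0,0,0.0]],[[0.022,0,0.178],[0,0,0.0]],[[0.021,0,0.179],[0,0,0.0]],[[0.022,0,0.178],[0,0,0.0]],[[0.022,-0.001,0.178],[0,0,0.0]]]
end [ 0.6475 -0.0285  0.2851] [ 0.998  0.061 -0.   ]
```

>>> send_rows --plan '[[[0.179,-0.005,0.138],[0,-0.0045,0]],[[0.184,-0.005,0.132],[0,-0.0045,0]],[[0.187,-0.005,0.128],[0,-0.0045,0]],[[0.19,-0.005,0.122],[0,-0.0045,0]],[[0.194,-0.005,0.117],[0,-0.0045,0]],[[0.197,-0.005,0.111],[0,-0.0045,0]],[[0.2,-0.005,0.105],[0,-0.0045,0]],[[0.022,0,0.178],[0,0,0]],[[0.022,0,0.178],[0,0,0]],[[0.021,0,0.179],[0,0,0]],[[0.022,0,0.178],[0,0,0]],[[0.022,-0.001,0.178],[0,0,0]]]'

```text
time: 6.2
eef_pos: [0.6473, -0.0283, 0.2815]
tcp_rot: [0.516, -0.486, 0.483, -0.514]
contact_force: [-0.4, -0.3, -1.8]
opening: 0.179
```

>>> send_rows --plan '[[[0,0,0],[0,0,0]],[[0,0,0],[0,0,0]],[[0,0,0],[0,0,0]]]'

```text
time: 6.5
eef_pos: [0.6465, -0.0282, 0.2841]
tcp_rot: [0.516, -0.485, 0.483, -0.515]
contact_force: [-0.4, -1.2, -1.5]
opening: 0.175
```

```bash
python3 - <<'E'
from fit import *
s=get_state();print(s['time'],s['eef_pos'],R.from_quat(s['tcp_rot']).as_matrix()[:,1:].round(3).tolist(),s['opening'],s['contact_force'])
c=snap('scene'); im=c['img'].copy(); p=s['eef_pos']; o,Rm=pose((p[0],p[1],.06),p[2])
k=5;x,y,w,h=190,90,150,115
im=cv2.resize(im[y:y+h,x:x+w],None,fx=k,fy=k,interpolation=cv2.INTER_CUBIC)
def poly(L,col=(0,255,0)):
    q=((proj(c,o+np.array(L)/1e3@Rm.T)-[x,y]+.5)*k-.5).astype(int); cv2.polylines(im,[q.reshape(-1,1,2)],False,col,1)
th=np.linspace(0,2*np.pi,40)
for z in(-105,-150): poly(np.c_[-40+26*np.cos(th),26*np.sin(th),0*th+z])
for sy in(-10,10): poly([[-10,sy,-105],[-10,sy,-25],[10,sy,-25],[26,sy,-55]])
poly([[26,-10,-55],[26,10,-55]])
cv2.imwrite('pics/o2.png',im)
E
```

```text
6.5 [ 0.64654046 -0.02817583  0.28405794] [[-0.003, 0.998], [0.001, 0.061], [-1.0, -0.003]] 0.1746470945756165 [-0.40985471 -1.24240549 -1.46117871]
```

View pics/o2.png

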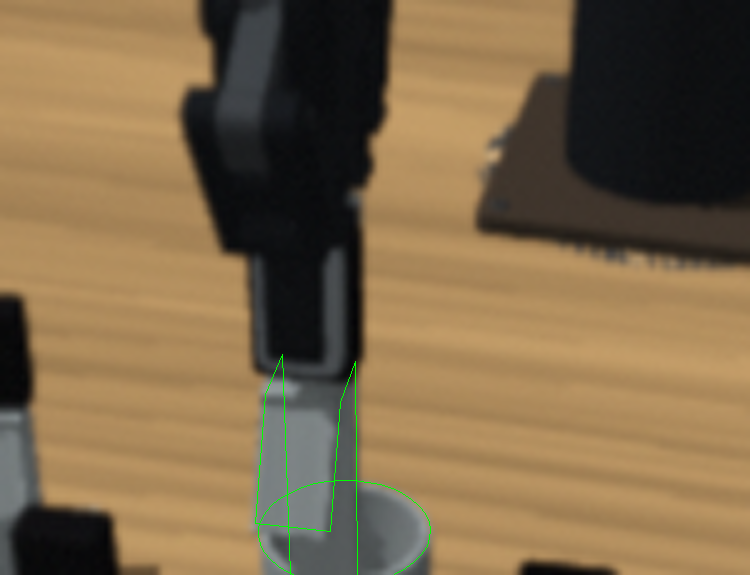

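The hook overlay matches the held dipper to about a pixel, so I'll descend until the hook straddles the bar.

>>> send_rows --plan '[[[0,0.1,0.008],[0,0,0]],[[0,0.15,0],[0,0,0]],[[0,0.15,0],[0,0,0]],[[0,0.1,0],[0,0,0]],[[0,0.08,0],[0,0,0]],[[0,0.07,0],[0,0,0]],[[0,0,0],[0,0,0]],[[0,0,0],[0,0,0]]]'

```text
time: 7.35
eef_pos: [0.649, -0.0284, 0.2082]
tcp_rot: [-0.515, 0.484, -0.485, 0.515]
contact_force: [0.1, -0.2, -1.3]
opening: 0.178
```

```bash
python3 - <<'E'
from h import *
s=get_state();print(s['time'],s['eef_pos'],s['contact_force'],s['wrist_torque'])
c=snap('scene');cv2.imwrite('pics/d1.png',cv2.resize(c['img'][140:290,160:360],None,fx=4,fy=4,interpolation=cv2.INTER_CUBIC))
E
```

```text
7.35 [ 0.64897736 -0.02839897  0.20817811] [ 0.06665795 -0.2292636  -1.26014049] [-0.00977724 -0.09130838 -0.01434278]
```

View pics/d1.png

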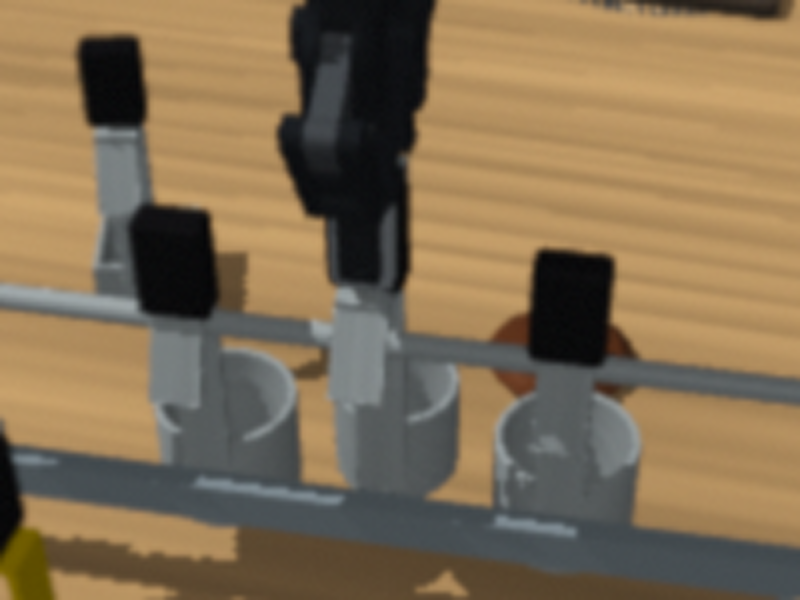

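The lip is on the far side of the bar and the cup on the robot's side, centred in the gap with no contact. Lowering the rest slowly.

>>> send_rows --plan '[[[0,0.05,-0.006],[0,0,0]],[[0,0.05,-0.004],[0,0,0]],[[0,0.04,0],[0,0,0]],[[0,0.02,0],[0,0,0]],[[0,0,0],[0,0,0]],[[0,0,0],[0,0,0]]]'

```text
time: 8.0
eef_pos: [0.6476, -0.0284, 0.1886]
tcp_rot: [-0.515, 0.484, -0.484, 0.515]
contact_force: [0.1, -0.6, -1.5]
opening: 0.175
```

>>> send_rows --plan '[[[0,0.01,0],[0,0,0]],[[0,0.01,0],[0,0,0]],[[0,0,0],[0,0,0]],[[0,0,0],[0,0,0]]]'

```text
time: 8.4
eef_pos: [0.6475, -0.0284, 0.1862]
tcp_rot: [0.515, -0.484, 0.484, -0.515]
contact_force: [0.2, 0.5, -1.2]
opening: 0.181
```

Weight is still on the gripper (−1.4 N), so I'll go down in 1 mm steps.

>>> send_rows --plan '[[[0,0.008,0],[0,0,0]],[[0,0,0],[0,0,0]],[[0,0,0],[0,0,0]]]'

```text
time: 8.7
eef_pos: [0.6477, -0.0284, 0.1854]
tcp_rot: [-0.515, 0.484, -0.485, 0.515]
contact_force: [0.6, -0.0, -0.2]
opening: 0.181
```

>>> send_rows --plan '[[[0,0.008,0],[0,0,0]],[[0,0,0],[0,0,0]],[[0,0,0],[0,0,0]]]'

```text
time: 9.0
eef_pos: [0.6477, -0.0284, 0.1853]
tcp_rot: [-0.515, 0.484, -0.485, 0.515]
contact_force: [-2.5, -0.4, 3.9]
opening: 0.178
```

Seated: +4 N, z .185 as expected. Releasing.

>>> send_rows --plan '[[[0,-0.004,0],[0,0,0]],[[0,0,0],[0,0,0]],[[0,0,0],[0,0,0]],[[0,0,0],[0,0,0]],[[0,0,0],[0,0,0]]]' --gripper 0.65 --grip_force 20

```text
time: 9.5
eef_pos: [0.6475, -0.0284, 0.1845]
tcp_rot: [0.515, -0.485, 0.484, -0.515]
contact_force: [-0.3, -0.3, -0.7]
opening: 0.348
```

>>> send_rows --plan '[[[0,0,0],[0,0,0]],[[0,0,0],[0,0,0]],[[0,0,0],[0,0,0]],[[0,0,0],[0,0,0]],[[0,0,0],[0,0,0]]]' --gripper 0.3

```text
time: 10.0
eef_pos: [0.6476, -0.0284, 0.1848]
tcp_rot: [-0.515, 0.484, -0.484, 0.515]
contact_force: [-0.1, 0.1, -0.5]
opening: 0.701
```

```bash
python3 - <<'E'
from h import *
s=get_state();print(s['time'],s['eef_pos'],s['contact_force'],s['opening'])
c=snap('scene');cv2.imwrite('pics/d2.png',cv2.resize(c['img'][140:290,160:360],None,fx=4,fy=4,interpolation=cv2.INTER_CUBIC))
E
```

```text
10.0 [ 0.64755134 -0.02839828  0.18477897] [-0.06627505  0.13706356 -0.52399646] 0.7012632278791104
```

View pics/d2.png

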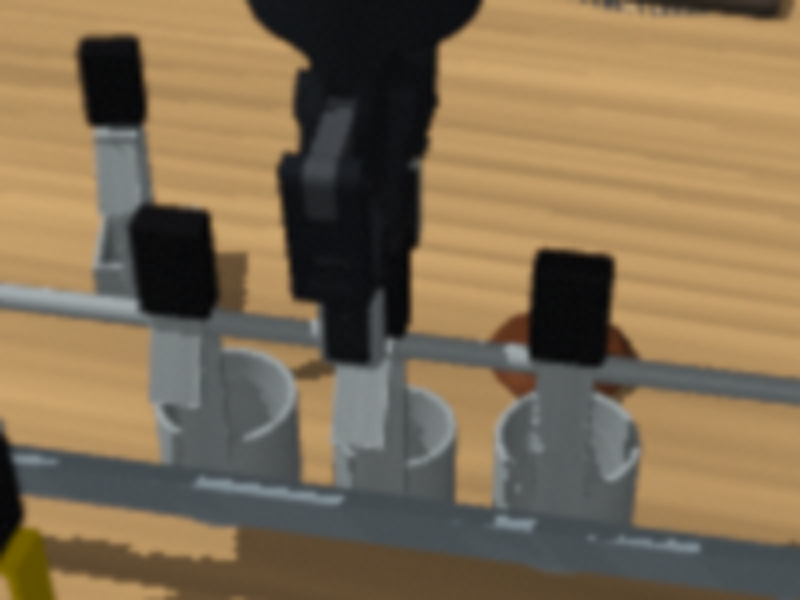

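It hangs on the bar and the neighbours haven't moved. Retreating straight up.

>>> send_rows --plan '[[[0,-0.05,0],[0,0,0]],[[0,-0.1,0],[0,0,0]],[[0,-0.2,0],[0,0,0]],[[0,-0.3,0],[0,0,0]],[[0,-0.3,0],[0,0,0]],[[0,-0.2,-0.2],[0,0,0]],[[0,0,-0.3],[0,0,0]],[[0,0,-0.3],[0,0,0]],[[0,0,-0.2],[0,0,0]],[[0,0,0],[0,0,0]],[[0,0,0],[0,0,0]],[[0,0,0],[0,0,0]]]'

```text
time: 11.25
eef_pos: [0.5287, -0.0359, 0.3234]
tcp_rot: [-0.515, 0.484, -0.485, 0.515]
contact_force: [0.1, -0.2, -0.1]
opening: 0.698
```

```bash
python3 - <<'E'
from h import *
s=get_state();print(s['time'],s['eef_pos'],s['contact_force'])
c=snap('scene');d=snap('scene')
print('motion',np.abs(c['img'].astype(int)-d['img'])[190:280,180:330].max())
cv2.imwrite('pics/d3.png',cv2.resize(c['img'][140:290,160:360],None,fx=4,fy=4,interpolation=cv2.INTER_CUBIC))
E
```

```text
11.25 [ 0.52868773 -0.03586516  0.32343595] [ 0.06204327 -0.21333471 -0.14448759]
motion 5
```

View pics/d3.png

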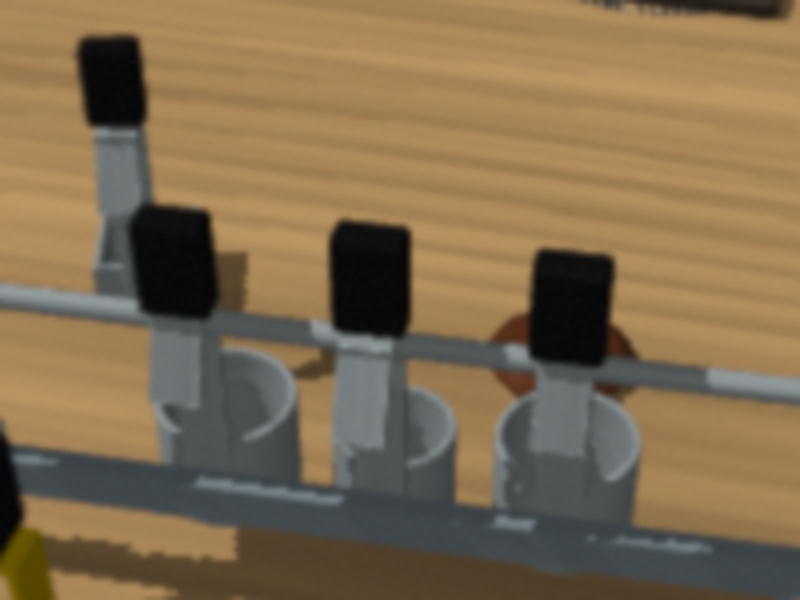

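The small dipper hangs still at crop (370,280), half-way between the neighbours at (175,260) and (573,305), which haven't moved. The robot is clear.

```bash
python3 -c "
from plant import sign_off; print(sign_off())"
```

```text
the job is handed in; nothing more can be done
None
```

The small round-cup dipper now hangs by its hook on the rack's bar, half-way between the two larger dippers, with its cup on the robot's side. The job was handed in at about 11.3 s of the 38 s limit.

- **Move:** I gripped it across the 16 mm thickness of its paddle and carried it over the gap. I lowered it until the bar took its weight, at about 4 N, with the grip point at z ≈ 0.185 m as expected. Then I let go and drew clear.
- **Last checks:** two pictures taken one after the other showed the dipper still. The two larger dippers had not moved along the bar by eye. The force on the tool was about zero, so the robot was touching nothing.
- **One disagreement:** an automatic fit in the top camera put the bar at x = 0.6395 m because it had locked onto the stop strip. A brightness profile in the top camera gave 0.647 m and the scene camera gave 0.648 m, so I used 0.6475 m, and the hook seated there.

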